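# Close the crumb mill's feed tube and hold its speed lever at the third click

## Robot

A 6-joint arm with a two-finger parallel gripper is mounted at the origin on the work surface. World frame = base frame: x ahead of the robot, y to its left, z up, the work surface at z = 0. Lengths are in m, angles in degrees, forces in N, time in s.
With the tool pointing down it reaches from about 0.325 to 0.85 m from the base axis. Payload 15.5 kg.
Tool frame: the origin (TCP) lies between the finger pads; the fingertips stand 11 mm ahead of it and the grasp point (between the pads) lies 8 mm behind it (arm.tcp_to_tips is the distance from the TCP to the fingertips, in m); y points along the fingers, x is the direction in which the jaws open and shut, and the axes are right-handed (so a half turn about y gives the same grasp; the last joint's range is limited). The gripper opens to 91 mm and grips with 3 to 60 N. Pads are 32 mm wide; open, the fingers measure 118 mm over their backs; the gripper's body (76 mm by 178 mm) begins 60 mm behind the grasp point.
Start: joints at [69.758, 28.281, 77.091, -0, 74.628, -5.472], TCP at [0.159, 0.604, 0.225] pointing down, gripper open.
Joint ranges: [-166.48, 166.48], [-47.26, 123.95], [12.59, 153.08], [-70.14, 250.14], [6.76, 159.57], [-176.63, 176.63]. Speed limits (degrees/s): [108.29, 108.29, 147.25, 172.46, 172.46, 172.46].

## Interface

Orientations are given as a 3x3 rotation matrix whose columns are the frame's x, y, z axes.
In Python, from bench import arm gives the robot as it stands.
- The arm moves only by the shell command python3 -m inch 'ROWS'. ROWS is JSON, a list of rows, each an object of numbers: "fingers": the opening, from 0 (shut) to 1 (fully open); "tx", "ty", "tz": the shift along the tool's x, y, z in mm; "twist": the turn about the tool's y in rad. In form: [{"fingers": .., "tx": .., "ty": .., "tz": .., "twist": ..}, ...]. A call has 1 to 8 rows; each row is the pose to reach, as a shift and turn from the pose commanded when the call began, along the tool's axes at that moment; what a row does not reach only later rows make up. A row lasts 1/10 s, in which the tool goes at most 50 mm and 8.59 degrees, less where a joint would pass 70% of its speed; a pose out of reach is approached as far as the arm can. A call with a gripper value outside its range is refused whole. The fingers move at their own pace and stop on an object; the grip force is fixed at half the most. Time passes only in rows, so rows that repeat a pose let the fingers close. It gives the time, the measured TCP pose, the force and the opening at its end, in the units of the state.
- arm.get_obs(): the state, without advancing time (a new reading comes with each control period).
- arm.snapshot(name): name is "side" or "top" or "wrist"; returns a dict with "color" (420x560x3 uint8, red, green, blue), "vertical_fov" (degrees; the focal length in pixels is half the picture's height over the tangent of half this angle, whatever the lens; pixels are square), "cx", "cy" (the principal point, pixels), "eye" and "attitude" of the camera in the world; the wrist camera has in their place "mount" (4x4, takes a point from camera to tool coordinates, whose origin is the TCP and whose axes are the tool frame's). Camera axes: x right, y down, z forward; pixel columns grow to the right and rows downward; lengths in m; the calibration is good to about 2 mm. A picture is of the moment at which its call begins: read the wrist's pose just before it. There is no depth.
- arm.finish_job(): hands the job in, once; it reports no verdict.
The state is a dict: "t": time; "joint_pos": joint angles; "joint_velocities": joint speeds; "tau": joint torques, N m; "position": TCP position; "tcp_rot": TCP orientation; "force": force on the tool from outside, world axes, zero at the start; "torque": the same for the moment, N m; "grip_width": finger opening in m.
Only numpy, scipy, OpenCV 4.12 (cv2) and the standard library are available. Lean on these libraries where they do the work, as an engineer would, in place of code of your own. Each camera call takes 0.05 s, during which the arm holds its last target.

## Task

Run the bread-crumb mill at its third speed: put the one of the three look-alike food pushers that fits the feed tube closely into the tube, upright and fully home with its collar on the rim, and let go of it. Only then press the sprung hold-to-run lever on the mill's front down past its first two clicks to the third of its four and hold it there; finish while still holding it down on the third click. Leave the other two pushers and the jar, scraper, brush and bowl where they are.

Things in the scene. Friction and masses are not known exactly. Their poses are not given: they have to be found in the camera images.
- crumb_mill: the mill, fixed to the table: white base 200 (x) x 190 (y) x 95 mm, on it a steel bowl 170 mm in diameter with a flat grey lid (180 mm, its top 177 mm above the table) and an upright feed tube on the lid. Origin: centre of the base's underside; z up; its front, with the lever, faces its own -x, the front face at x = -100 mm.
- feed_mouth (a point): centre of the feed tube's open top, level with its rim, 232 mm above the table. The tube is upright, 55 mm high over the lid; bore 44 mm in diameter, flared over the top 11 mm to about 51 mm inside, 60 mm outside. The rim carries a pusher's collar; a 52 mm shaft goes all the way in. z up, x as the mill's.
- pusher_32: white plastic food pusher standing on the table, about 84 g. From the bottom: round shaft 32 mm in diameter, 52 mm long, foot chamfered 2 mm; collar 50 mm in diameter, 52 to 60 mm up; round grip post 24 mm in diameter, 60 to 94 mm up. Origin: centre of the shaft's underside, z up. The thin one: it rattles in the feed tube.
- pusher_40: white plastic food pusher standing on the table, about 100 g. From the bottom: round shaft 40 mm in diameter, 52 mm long, foot chamfered 2 mm; collar 58 mm in diameter, 52 to 60 mm up; round grip post 24 mm in diameter, 60 to 94 mm up. Origin: centre of the shaft's underside, z up. The middle one: it fits the 44 mm feed tube.
- pusher_40_collar (a point): centre of the underside of the middle pusher's collar, 52 mm above its foot; it comes to rest on the rim of the feed tube
- pusher_48: white plastic food pusher standing on the table, about 116 g. From the bottom: round shaft 48 mm in diameter, 52 mm long, foot chamfered 2 mm; collar 66 mm in diameter, 52 to 60 mm up; round grip post 24 mm in diameter, 60 to 94 mm up. Origin: centre of the shaft's underside, z up. The thick one: it does not go into the feed tube.
- speed_lever (a joint): angle of the hold-to-run lever, rad: 0 at rest (sprung up, its arm 0.2 rad above level), growing as it is pressed down; clicks at 0.10, 0.20, 0.30 (the third, arm 0.1 rad below level) and 0.40, stop at 0.44. It springs back to 0 from anywhere when let go. Five bars beside its slot, longer downward, mark rest and the clicks.
- lever_axis (a point): the lever's pivot, inside the base: 10 mm in front of the mill's centre (its -x), 60 mm above the table; the pivot's axis is level, along the mill's y
- paddle_top (a point): middle of the upper face of the lever's black paddle, the place to press. Paddle 44 mm wide (the mill's y), 36 long, 12 thick, its middle 152 mm from the pivot, 62 mm clear of the front face. This point is 96 mm above the table at rest, about 51 at the third click. The push back is 5 N at rest to 8 N at the fourth click, 3 N more just after leaving each click, 3 N less just before the next.
- seed_jar: glass jar, 66 mm in diameter, 105 mm high, standing; origin centre of its underside. Leave alone.
- dough_scraper: steel dough scraper with a wooden grip, 90 x 110 x 22 mm, lying flat. Leave alone.
- pastry_brush: pastry brush with a wooden handle, 200 mm long, 20 mm high, lying. Leave alone.
- steel_bowl: steel bowl, 120 mm across, 50 mm high. Leave alone.
Mind the look-alikes: they are no part of the job. What is shaped like the pusher_40 but turquoise is not meant.

How it is judged (in metres and radians):
On the way, in this order (a step that is already met when the one before it is completed fails the run):
1. the fitting pusher stands fully home in the feed tube, let go (z of pusher_40_collar in the frame of feed_mouth below 0.004 m and horizontal distance between pusher_40_collar and feed_mouth below 0.006 m and angle between pusher_40's own z axis and vertical below 0.1 rad and contact force between the fingers and pusher_40 below 0.3 N), for 0.3 s.
2. the lever is held down on its third click by the robot (value of joint speed_lever between 0.265 and 0.335 rad and contact force between the fingers and speed_lever above 1.5 N), for 0.5 s.
At the end, for the whole second after the job is handed in: The middle pusher is home in the feed tube (collar within 4 mm of the rim, centred within 6 mm, upright within 0.1 rad), let go, and the fingers hold the lever on its third click (0.30 rad, within 0.035), pushing the paddle with more than 1.5 N (all of step 1 and all of step 2); the arm keeps its last pose, push and grip.
It fails at once if the lever is pressed (over 0.06 rad) before the pusher is home in the feed tube (value of joint speed_lever above 0.06 rad and not (z of pusher_40_collar in the frame of feed_mouth below 0.004 m and horizontal distance between pusher_40_collar and feed_mouth below 0.006 m and angle between pusher_40's own z axis and vertical below 0.1 rad)).
It fails at once if another pusher or a bystander is shifted by more than 40 mm or tipped over (distance of any of pusher_32, pusher_48, seed_jar, dough_scraper, pastry_brush, steel_bowl from where it was at the start of the episode above 0.04 m or angle between any of pusher_32, pusher_48, seed_jar, steel_bowl's own z axis and vertical above 0.7 rad).
It also fails if it takes over 51 s, if anything falls off the work surface, if the arm or the gripper's body presses on something with over 40 N, if the wrist force passes 120 N, or if a joint passes its speed limit or range.

## Working session

There is one attempt and no reset: what is moved stays moved. The work goes in short steps, Python scripts to look and compute and a shell command to move; the robot and the scene stay as the last step left them, time stands still between calls to the robot, and variables do not carry over. Pictures are saved under pics/ and viewed, and the job is handed in when it is done.

```bash
ls; mkdir -p pics; cat > h.py <<'E'
import numpy as np, cv2
from bench import arm
def snap(n,f):
    o=arm.get_obs(); s=arm.snapshot(n)
    cv2.imwrite(f'pics/{f}.png',s['color'][:,:,::-1])
    return o,s
E
python3 - <<'E'
from h import *
import pickle
for n in ['side','top','wrist']:
    o,s=snap(n,n+'0'); pickle.dump((o,s),open(n+'0.pkl','wb'))
    print(n,{k:(np.round(v,3).tolist()) for k,v in s.items() if k!='color'})
print(o['t'],o['position'],np.round(o['tcp_rot'],3),o['force'],o['grip_width'],arm.tcp_to_tips)
E
```

```text
pics
side {'vertical_fov': 50.64, 'cx': 272.93, 'cy': 196.183, 'eye': [0.455, 0.674, 0.868], 'attitude': [[-0.998, -0.029, 0.047], [-0.054, 0.667, -0.743], [-0.01, -0.744, -0.668]]}
top {'vertical_fov': 57.498, 'cx': 273.864, 'cy': 210.283, 'eye': [0.354, -0.117, 1.168], 'attitude': [[0.028, -0.985, 0.17], [-1.0, -0.025, 0.017], [-0.012, -0.17, -0.985]]}
wrist {'vertical_fov': 59.722, 'cx': 279.736, 'cy': 207.882, 'mount': [[1.0, -0.0, -0.001, 0.0], [0.001, -0.244, 0.97, -0.161], [-0.001, -0.97, -0.244, 0.07], [0.0, 0.0, 0.0, 1.0]]}
0.1 [0.15921087 0.60404342 0.22441439] [[ 0.255 -0.    -0.967]
 [ 0.967 -0.001  0.255]
 [-0.001 -1.     0.   ]] [ 0.24987535  0.84842812 -0.54495038] 0.09099442147631716 0.011
```

View pics/side0.png

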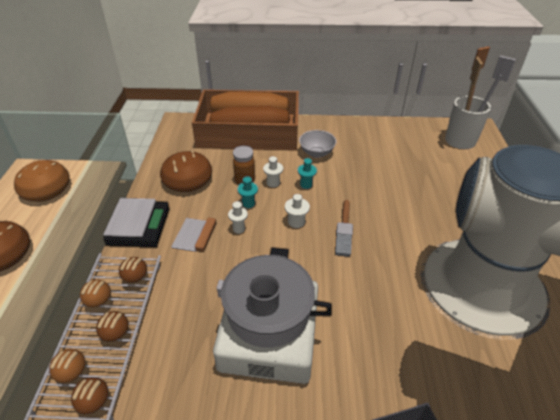

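View pics/top0.png

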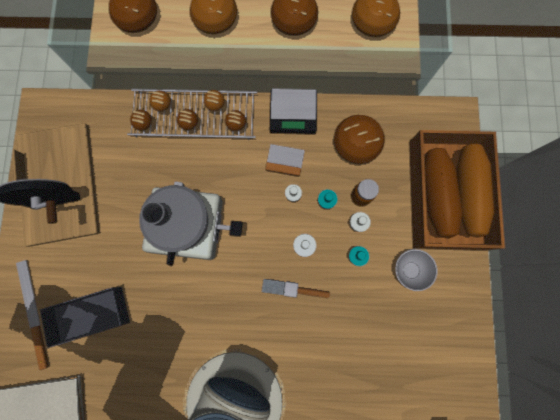

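View pics/wrist0.png

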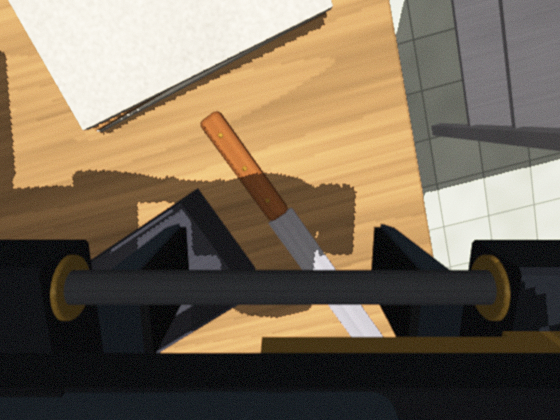

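```bash
python3 - <<'E'
import cv2
a=cv2.imread('pics/top0.png')[130:300,120:420]; b=cv2.imread('pics/side0.png')[130:390,170:370]
cv2.imwrite('pics/topc.png',cv2.resize(a,None,fx=2.6,fy=2.6,interpolation=cv2.INTER_CUBIC))
cv2.imwrite('pics/sidec.png',cv2.resize(b,None,fx=2.3,fy=2.3,interpolation=cv2.INTER_CUBIC))
E
```

```text
(no output)
```

View pics/topc.png

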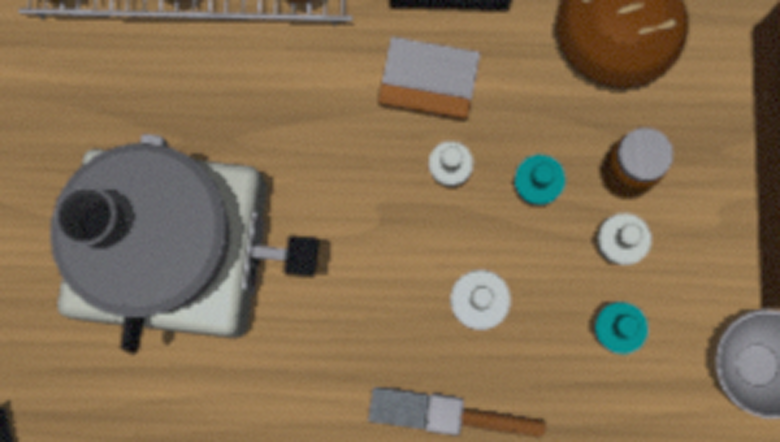

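View pics/sidec.png

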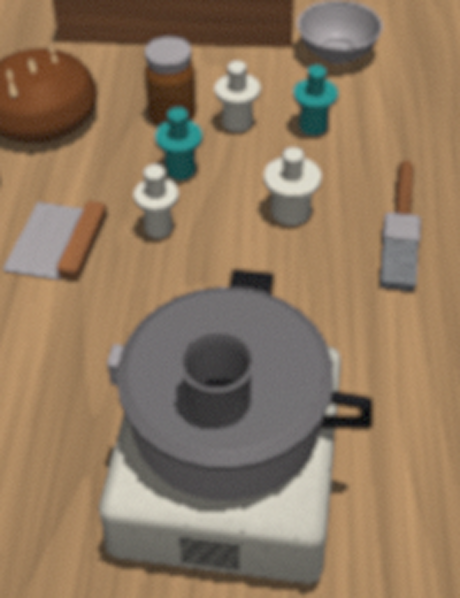

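```bash
cat >> h.py <<'E'
def ray(s,u,v,o=None):
    f=s['color'].shape[0]/2/np.tan(np.radians(s['vertical_fov']/2))
    d=np.array([(u-s['cx'])/f,(v-s['cy'])/f,1.])
    if 'mount' in s:
        M=s['mount']; R=o['tcp_rot']; return o['position']+R@M[:3,3], R@M[:3,:3]@d
    return np.array(s['eye']),np.array(s['attitude'])@d
def onz(s,u,v,z,o=None):
    e,d=ray(s,u,v,o); return e+d*(z-e[2])/d[2]
def tri(*rs):
    A=0;b=0
    for e,d in rs:
        d=d/np.linalg.norm(d);P=np.eye(3)-np.outer(d,d);A=A+P;b=b+P@e
    p=np.linalg.solve(A,b)
    return p,[1000*np.linalg.norm(np.cross(p-e,d/np.linalg.norm(d))) for e,d in rs]
def white(s,smax=45,vmin=140):
    h=cv2.cvtColor(s['color'],cv2.COLOR_RGB2HSV)
    return ((h[...,1]<smax)&(h[...,2]>vmin)).astype(np.uint8)
E
python3 - <<'E'
from h import *
import pickle
for n in ['top','side']:
    o,s=pickle.load(open(n+'0.pkl','rb'))
    m=white(s)
    k,l,st,c=cv2.connectedComponentsWithStats(m)
    for i in range(1,k):
        x,y,w,h,a=st[i]
        if 40<a<12000 and 100<y<360 and 100<x<420:
            print(n,st[i],c[i].round(1), onz(s,*c[i],.06).round(3) if n=='top' else '')
E
```

```text
top [267 144  37  22 565] [285.  155.2] [ 0.714 -0.127  0.06 ]
top [359 180  19  18 273] [368.3 188.5] [ 0.617 -0.376  0.06 ]
top [285 185  17  16 204] [293.  192.1] [ 0.601 -0.153  0.06 ]
top [202 194  16  22 154] [211.8 201.4] [0.566 0.086 0.06 ]
top [351 212  20  20 284] [360.3 221.4] [ 0.518 -0.351  0.06 ]
top [178 230  37  28 387] [200.3 248. ] [0.428 0.112 0.06 ]
top [293 234  23  23 410] [304.4 244.9] [ 0.445 -0.189  0.06 ]
top [142 239  25  14 131] [150.1 247.2] [0.427 0.258 0.06 ]
top [402 259  17  19 197] [410.9 268.7] [ 0.386 -0.493  0.06 ]
top [284 283  14  14 151] [290.5 289.4] [ 0.318 -0.152  0.06 ]
top [186 355  38  62 737] [201.  382.2] [0.063 0.087 0.06 ]
side [304 138  23  13 218] [314.8 144.4] 
side [233 147  20  11 172] [242.6 151.7] 
side [264 163  19  12 150] [272.9 169. ] 
side [285 194  24  21 309] [296.8 205.8] 
side [ 104  198   51   38 1330] [129.7 216.9] 
side [233 201   9   7  49] [236.8 204.4] 
side [228 208  19  14 145] [237.7 215.1] 
side [172 218  33  33 644] [188.3 234.2] 
side [337 223  16  11 153] [344.9 227.9] 
side [105 256  55 164 514] [130.3 340.8] 
side [313 281   5  18  47] [315.3 288.7] 
side [ 213  320  102   47 1932] [270.  349.2]
```

```bash
python3 -m inch '[{"fingers":1,"tx":0,"ty":-50,"tz":0,"twist":0},{"fingers":1,"tx":0,"ty":-100,"tz":0,"twist":0},{"fingers":1,"tx":0,"ty":-150,"tz":0,"twist":0},{"fingers":1,"tx":0,"ty":-175,"tz":0,"twist":0},{"fingers":1,"tx":0,"ty":-175,"tz":0,"twist":0}]'
python3 -m inch '[{"fingers":0.6,"tx":-25,"ty":0,"tz":-42,"twist":0},{"fingers":0.6,"tx":-50,"ty":0,"tz":-84,"twist":0},{"fingers":0.6,"tx":-75,"ty":0,"tz":-126,"twist":0},{"fingers":0.6,"tx":-100,"ty":0,"tz":-168,"twist":0},{"fingers":0.6,"tx":-125,"ty":0,"tz":-210,"twist":0},{"fingers":0.6,"tx":-150,"ty":0,"tz":-252,"twist":0},{"fingers":0.6,"tx":-175,"ty":0,"tz":-294,"twist":0},{"fingers":0.6,"tx":-200,"ty":0,"tz":-336,"twist":0}]'
```

```text
t: 0.65
position: [0.1597, 0.6054, 0.4041]
tcp_rot: [[0.255, 0.002, -0.967], [0.967, 0.006, 0.255], [0.007, -1.0, -0.001]]
force: [-0.5, -0.1, 0.3]
grip_width: 0.0909
t: 1.45
position: [0.434, 0.3234, 0.3988]
tcp_rot: [[0.255, -0.001, -0.967], [0.967, -0.001, 0.255], [-0.001, -1.0, 0.001]]
force: [1.0, 1.1, 0.4]
grip_width: 0.0548
```

```bash
python3 -m inch '[{"fingers":0.6,"tx":-45,"ty":0,"tz":-18,"twist":0},{"fingers":0.6,"tx":-90,"ty":0,"tz":-36,"twist":0},{"fingers":0.6,"tx":-135,"ty":0,"tz":-54,"twist":0},{"fingers":0.6,"tx":-180,"ty":0,"tz":-72,"twist":0},{"fingers":0.6,"tx":-225,"ty":0,"tz":-90,"twist":0},{"fingers":0.6,"tx":-270,"ty":0,"tz":-108,"twist":0},{"fingers":0.6,"tx":-315,"ty":0,"tz":-126,"twist":0},{"fingers":0.6,"tx":-315,"ty":0,"tz":-126,"twist":0}]'
python3 - <<'E'
from h import *
import pickle
o,s=snap('wrist','w1'); pickle.dump((o,s),open('w1.pkl','wb')); print(o['position'],o['t'],o['joint_pos'])
E
```

```text
t: 2.25
position: [0.4748, -0.0163, 0.3987]
tcp_rot: [[0.26, -0.002, -0.966], [0.966, -0.001, 0.26], [-0.002, -1.0, 0.001]]
force: [0.2, 0.2, 0.3]
grip_width: 0.0546
[ 0.4747902  -0.01632392  0.39866419] 2.25 [-9.11803955e+00  8.12662191e+00  8.02675525e+01 -8.02189555e-02
  9.16963452e+01 -8.40395446e+01]
```

View pics/w1.png

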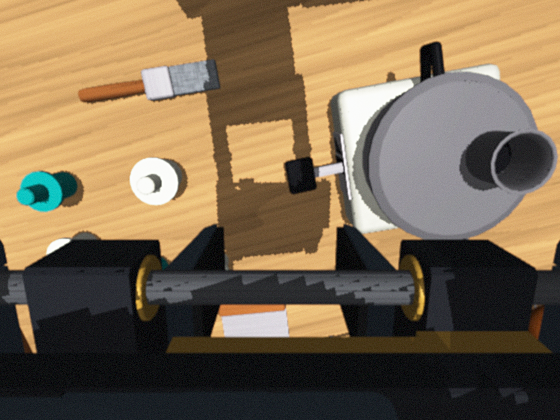

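```bash
python3 -m inch '[{"fingers":0.6,"tx":-45,"ty":0,"tz":-18,"twist":0},{"fingers":0.6,"tx":-90,"ty":0,"tz":-36,"twist":0},{"fingers":0.6,"tx":-135,"ty":0,"tz":-54,"twist":0},{"fingers":0.6,"tx":-180,"ty":0,"tz":-72,"twist":0},{"fingers":0.6,"tx":-225,"ty":0,"tz":-90,"twist":0},{"fingers":0.6,"tx":-270,"ty":0,"tz":-108,"twist":0},{"fingers":0.6,"tx":-313,"ty":0,"tz":-127,"twist":0},{"fingers":0.6,"tx":-313,"ty":0,"tz":-127,"twist":0}]'
python3 - <<'E'
from h import *
import pickle
o,s=snap('wrist','w2'); pickle.dump((o,s),open('w2.pkl','wb')); print(o['position'],o['t'],o['joint_pos'])
E
```

```text
t: 3.1
position: [0.5182, -0.35, 0.3975]
tcp_rot: [[0.257, -0.002, -0.966], [0.966, 0.001, 0.257], [0.0, -1.0, 0.002]]
force: [-0.8, 1.9, -0.9]
grip_width: 0.0551
[ 0.51816768 -0.34998971  0.39747021] 3.1 [-3.94843425e+01  2.23766267e+01  6.05012447e+01 -3.98272094e-02
  9.72531845e+01 -1.14572243e+02]
```

View pics/w2.png

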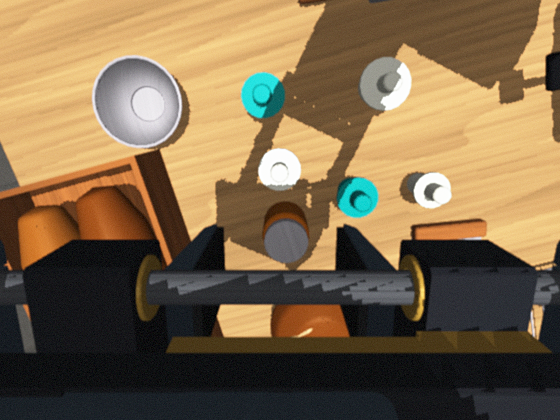

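```bash
python3 - <<'E'
from h import *
import pickle
o,s=pickle.load(open('w2.pkl','rb')); ot,st=pickle.load(open('top0.pkl','rb')); os_,ss=pickle.load(open('side0.pkl','rb'))
c=s['color'][50:230,230:470,::-1]; cv2.imwrite('pics/w2c.png',cv2.resize(c,None,fx=3.2,fy=3.2,interpolation=cv2.INTER_CUBIC))
h=cv2.cvtColor(s['color'],cv2.COLOR_RGB2HSV)
for nm,u,v in [('mid',280,168),('thick',386,83),('thin',432,190)]:
    m=np.zeros(h.shape[:2],np.uint8); w=34
    sub=(h[v-w:v+w,u-w:u+w,1]<60)&(h[v-w:v+w,u-w:u+w,2]>70); m[v-w:v+w,u-w:u+w]=sub
    k,l,stt,ce=cv2.connectedComponentsWithStats(m); i=l[v-8:v+8,u-8:u+8]; i=np.bincount(i[i>0]).argmax()
    cn=max(cv2.findContours((l==i).astype(np.uint8),0,1)[0],key=cv2.contourArea)
    (a,b),(p,q),_=cv2.fitEllipse(cv2.convexHull(cn))
    z=onz(s,a,b,.06,o); print(nm,round(a,1),round(b,1),p,q,'pos',z.round(4),'diam', (onz(s,a+(p+1)/2,b,.06,o)-onz(s,a-(p+1)/2,b,.06,o)).round(4))
    hc=cv2.HoughCircles(cv2.cvtColor(s['color'],cv2.COLOR_RGB2GRAY)[v-25:v+25,u-25:u+25],cv2.HOUGH_GRADIENT,1.,20,param1=60,param2=8,minRadius=6,maxRadius=14)
    print(hc)
E
```

```text
mid 279.1 169.1 42.47792434692383 43.093711853027344 pos [ 0.5176 -0.3507  0.06  ] diam [0.0153 0.0574 0.    ]
[[[24.5 30.5  9.4]]]
thick 384.6 83.6 51.08548355102539 55.265228271484375 pos [ 0.4455 -0.19    0.06  ] diam [0.0174 0.0651 0.    ]
[[[27.5 26.5 12.2]
  [10.5 37.5  9.6]]]
thin 429.3 188.7 36.06620788574219 45.44648742675781 pos [ 0.5977 -0.1567  0.06  ] diam [0.0132 0.0496 0.    ]
[[[22.5 21.5 13.4]]]
```

View pics/w2c.png

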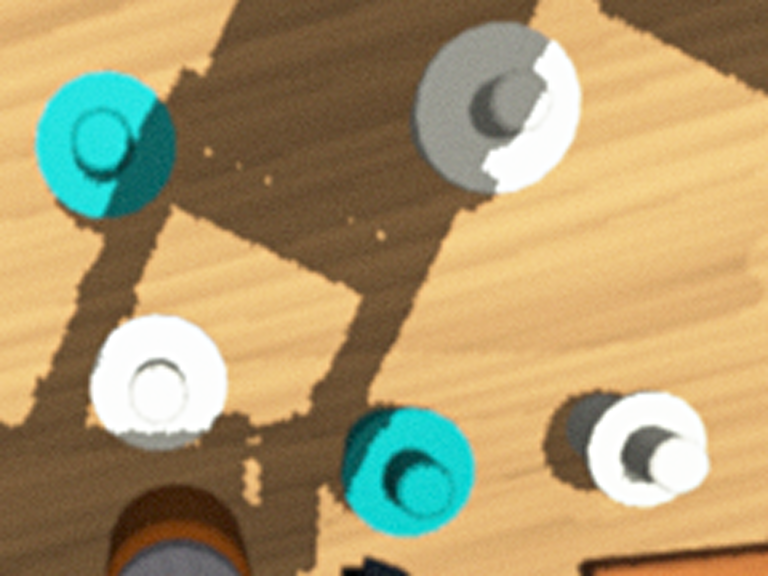

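```bash
python3 - <<'E'
from h import *
import pickle
o2,w2=pickle.load(open('w2.pkl','rb'));o1,w1=pickle.load(open('w1.pkl','rb')); ot,st=pickle.load(open('top0.pkl','rb')); os_,ss=pickle.load(open('side0.pkl','rb'))
print('post top',tri(ray(w2,280,171.9,o2),ray(st,361.9,220),ray(ss,273,160.4)))
print('collar',tri(ray(w2,279.1,169.1,o2),ray(st,360.3,221.4),ray(ss,272.9,169)))
c=w1['color'][60:260,270:560,::-1]; cv2.imwrite('pics/w1c.png',cv2.resize(c,None,fx=2.7,fy=2.7,interpolation=cv2.INTER_CUBIC))
c=st['color'][180:270,130:250,::-1]; cv2.imwrite('pics/tc2.png',cv2.resize(c,None,fx=6,fy=6,interpolation=cv2.INTER_CUBIC))
E
```

```text
post top (array([ 0.51807145, -0.34966148,  0.08692069]), [np.float64(0.2972118810706063), np.float64(0.33492953516527235), np.float64(0.05964183195034985)])
collar (array([ 0.51876116, -0.35153869,  0.05383637]), [np.float64(0.7090058192273538), np.float64(0.8244009438764678), np.float64(0.17505530842593536)])
```

View pics/w1c.png

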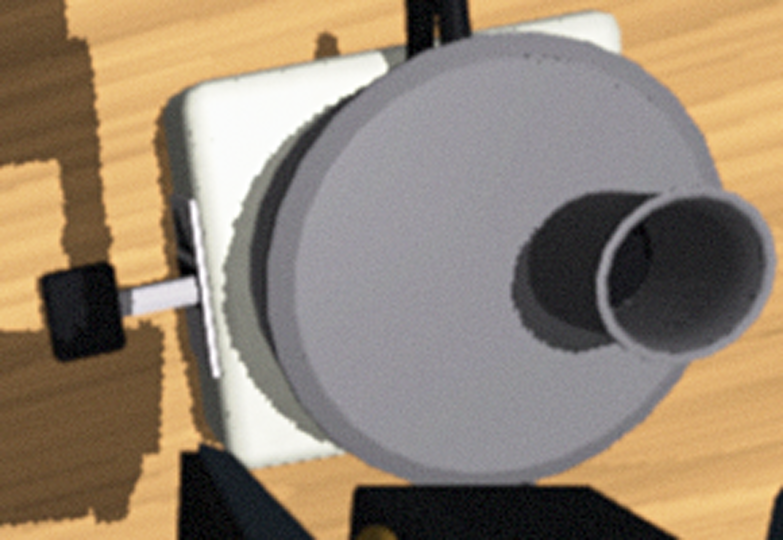

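View pics/tc2.png

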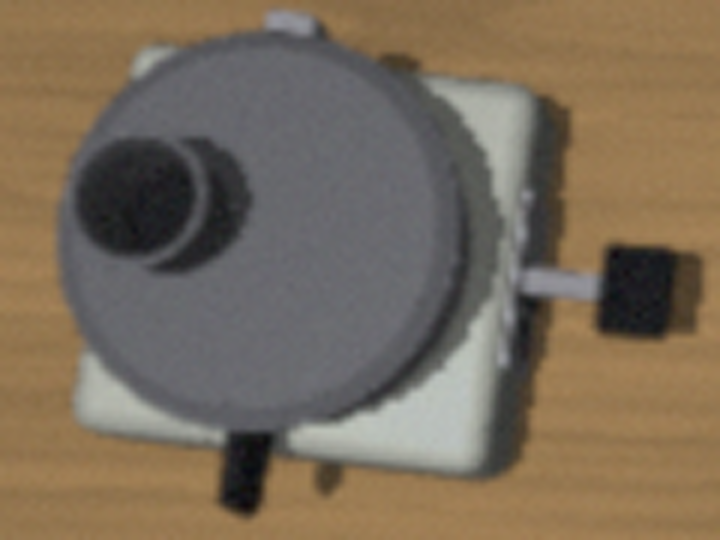

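```bash
python3 -m inch '[{"fingers":0.6,"tx":0,"ty":45,"tz":0,"twist":0},{"fingers":0.6,"tx":0,"ty":90,"tz":0,"twist":0},{"fingers":0.6,"tx":0,"ty":135,"tz":0,"twist":0},{"fingers":0.6,"tx":0,"ty":180,"tz":0,"twist":0},{"fingers":0.6,"tx":0,"ty":220,"tz":0,"twist":0},{"fingers":0.6,"tx":0,"ty":250,"tz":0,"twist":0},{"fingers":0.6,"tx":0,"ty":260,"tz":0,"twist":0},{"fingers":0.6,"tx":0,"ty":260,"tz":0,"twist":0}]'
python3 - <<'E'
from h import *
import pickle
o,s=snap('wrist','w3'); pickle.dump((o,s),open('w3.pkl','wb')); print(o['position'],o['t'],o['joint_pos'])
E
```

```text
t: 3.95
position: [0.5176, -0.3448, 0.1392]
tcp_rot: [[0.254, -0.002, -0.967], [0.967, 0.002, 0.254], [0.001, -1.0, 0.002]]
force: [0.6, 0.2, 0.6]
grip_width: 0.0545
[ 0.51763966 -0.34475638  0.13916212] 3.95 [-3.91679815e+01  3.31950371e+01  8.29432674e+01  9.41068968e-03
  6.39992029e+01 -1.14471713e+02]
```

View pics/w3.png

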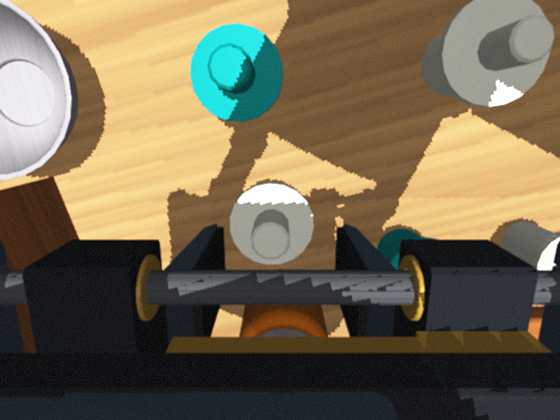

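```bash
python3 - <<'E'
from h import *
import pickle
o,s=pickle.load(open('w3.pkl','rb'));o2,s2=pickle.load(open('w2.pkl','rb'))
for i in range(3):
    o_=arm.get_obs(); print(o_['t'],o_['position'])
print(onz(s,271.5,222.5,.06,o), onz(s,270.5,238,.094,o), tri(ray(s,270.5,238,o),ray(s2,280,171.9,o2)))
c=s['color'][170:300,190:360,::-1]; cv2.imwrite('pics/w3c.png',cv2.resize(c,None,fx=4.5,fy=4.5,interpolation=cv2.INTER_CUBIC))
E
```

```text
4.0 [ 0.51828719 -0.34557233  0.14061198]
4.0 [ 0.51828719 -0.34557233  0.14061198]
4.0 [ 0.51828719 -0.34557233  0.14061198]
[ 0.51666424 -0.35002699  0.06      ] [ 0.5163481  -0.34979739  0.094     ] (array([ 0.51687556, -0.34958126,  0.09281111]), [np.float64(0.37804813768677714), np.float64(0.37804813768664536)])
```

View pics/w3c.png

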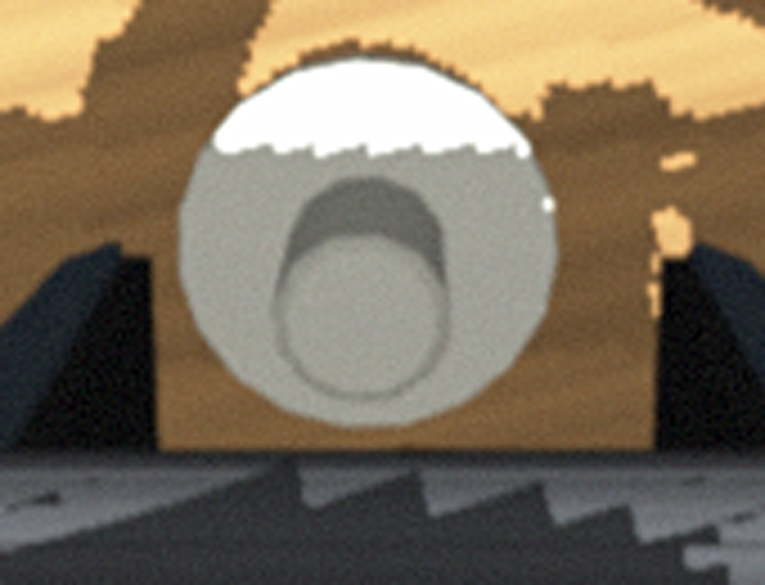

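```bash
python3 -m inch '[{"fingers":0.6,"tx":-4.5,"ty":30,"tz":0.5,"twist":0},{"fingers":0.6,"tx":-4.5,"ty":50,"tz":0.5,"twist":0},{"fingers":0.6,"tx":-4.5,"ty":64,"tz":0.5,"twist":0},{"fingers":0.6,"tx":-4.5,"ty":64,"tz":0.5,"twist":0},{"fingers":0.6,"tx":-4.5,"ty":64,"tz":0.5,"twist":0}]'
python3 -m inch '[{"fingers":0.2,"tx":0,"ty":0,"tz":0,"twist":0},{"fingers":0.2,"tx":0,"ty":0,"tz":0,"twist":0},{"fingers":0.2,"tx":0,"ty":0,"tz":0,"twist":0},{"fingers":0.2,"tx":0,"ty":0,"tz":0,"twist":0},{"fingers":0.2,"tx":0,"ty":0,"tz":0,"twist":0}]'
```

```text
t: 4.5
position: [0.5168, -0.351, 0.0772]
tcp_rot: [[0.255, 0.001, -0.967], [0.967, -0.001, 0.255], [-0.001, -1.0, -0.001]]
force: [-0.0, 0.4, -0.2]
grip_width: 0.0546
t: 5.0
position: [0.5163, -0.3507, 0.0762]
tcp_rot: [[0.255, 0.0, -0.967], [0.967, -0.0, 0.255], [0.0, -1.0, -0.0]]
force: [0.4, 1.2, 2.7]
grip_width: 0.0227
```

```bash
python3 -m inch '[{"fingers":0,"tx":0,"ty":0,"tz":0,"twist":0},{"fingers":0,"tx":0,"ty":0,"tz":0,"twist":0},{"fingers":0,"tx":0,"ty":-20,"tz":0,"twist":0},{"fingers":0,"tx":0,"ty":-60,"tz":0,"twist":0},{"fingers":0,"tx":0,"ty":-105,"tz":0,"twist":0},{"fingers":0,"tx":0,"ty":-150,"tz":0,"twist":0},{"fingers":0,"tx":0,"ty":-195,"tz":0,"twist":0},{"fingers":0,"tx":0,"ty":-240,"tz":0,"twist":0}]'
python3 - <<'E'
from h import *
import pickle
o2,w2=pickle.load(open('w2.pkl','rb'));o1,w1=pickle.load(open('w1.pkl','rb')); ot,st=pickle.load(open('top0.pkl','rb')); os_,ss=pickle.load(open('side0.pkl','rb'))
R=[ray(w1,524.3,160.9,o1),ray(st,153.6,213.1),ray(ss,264.3,288.3)]
print(tri(*R)); print([ (e+d*(.232-e[2])/d[2]).round(4) for e,d in R])
# paddle and base in w1 and top
P=[ray(w1,82/2.7+270,313/2.7+60,o1),ray(st,638/6+130,292/6+180)]
print(tri(*P),[ (e+d*(.096-e[2])/d[2]).round(4) for e,d in P])
o,s=snap('wrist','w4')
E
```

```text
t: 5.8
position: [0.5157, -0.3504, 0.3177]
tcp_rot: [[0.255, -0.0, -0.967], [0.967, 0.0, 0.255], [0.0, -1.0, 0.0]]
force: [0.8, -1.7, -1.5]
grip_width: 0.0225
(array([0.50192717, 0.20267066, 0.22667809]), [np.float64(2.591742016399525), np.float64(2.982572349386855), np.float64(0.7660666872910948)])
[array([0.5014, 0.2024, 0.232 ]), array([0.5001, 0.1979, 0.232 ]), array([0.5018, 0.2075, 0.232 ])]
(array([0.48524802, 0.00715519, 0.08805202]), [np.float64(1.4519757802052333), np.float64(1.4519757802052606)]) [array([0.4853, 0.0077, 0.096 ]), array([0.483 , 0.0056, 0.096 ])]
```

View pics/w4.png

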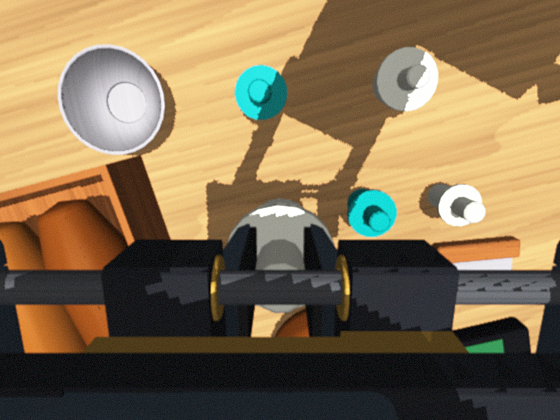

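```bash
python3 -m inch '[{"fingers":0,"tx":20,"ty":-40,"tz":0,"twist":0},{"fingers":0,"tx":60,"ty":-70,"tz":5,"twist":0},{"fingers":0,"tx":105,"ty":-82,"tz":10,"twist":0},{"fingers":0,"tx":152,"ty":-82,"tz":15,"twist":0},{"fingers":0,"tx":200,"ty":-82,"tz":20,"twist":0},{"fingers":0,"tx":248,"ty":-82,"tz":26,"twist":0},{"fingers":0,"tx":296,"ty":-82,"tz":32,"twist":0},{"fingers":0,"tx":344,"ty":-82,"tz":38,"twist":0}]'
python3 -m inch '[{"fingers":0,"tx":46,"ty":0,"tz":7,"twist":0},{"fingers":0,"tx":92,"ty":0,"tz":14,"twist":0},{"fingers":0,"tx":138,"ty":0,"tz":20,"twist":0},{"fingers":0,"tx":170,"ty":0,"tz":27,"twist":0},{"fingers":0,"tx":187,"ty":0,"tz":27,"twist":0},{"fingers":0,"tx":187,"ty":0,"tz":27,"twist":0},{"fingers":0,"tx":187,"ty":0,"tz":27,"twist":0},{"fingers":0,"tx":187,"ty":0,"tz":27,"twist":0}]'
python3 - <<'E'
from h import *
import pickle
o,s=snap('wrist','w5'); pickle.dump((o,s),open('w5.pkl','wb')); print(o['position'],o['t'],o['joint_pos'])
E
```

```text
t: 6.65
position: [0.5669, -0.0065, 0.3975]
tcp_rot: [[0.255, -0.0, -0.967], [0.967, -0.0, 0.255], [-0.0, -1.0, 0.0]]
force: [1.2, -0.0, 0.4]
grip_width: 0.0227
t: 7.45
position: [0.5888, 0.178, 0.3978]
tcp_rot: [[0.256, -0.0, -0.967], [0.967, -0.0, 0.256], [-0.0, -1.0, 0.0]]
force: [-0.3, 0.4, -1.2]
grip_width: 0.0227
[0.58876213 0.17801898 0.39783205] 7.45 [ 1.12746863e+01  2.13132668e+01  6.21088010e+01 -2.14665842e-02
  9.65926625e+01 -6.38836405e+01]
```

View pics/w5.png

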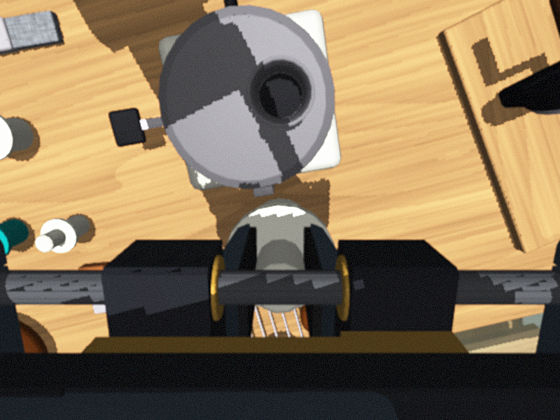

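```bash
python3 - <<'E'
from h import *
import pickle
o,s=pickle.load(open('w5.pkl','rb'))
c=s['color'][40:150,220:350,::-1]; c=cv2.resize(c,None,fx=5.5,fy=5.5,interpolation=cv2.INTER_CUBIC)
c=cv2.convertScaleAbs(c,alpha=1.6,beta=10)
cv2.imwrite('pics/w5c.png',c)
E
```

```text
(no output)
```

View pics/w5c.png

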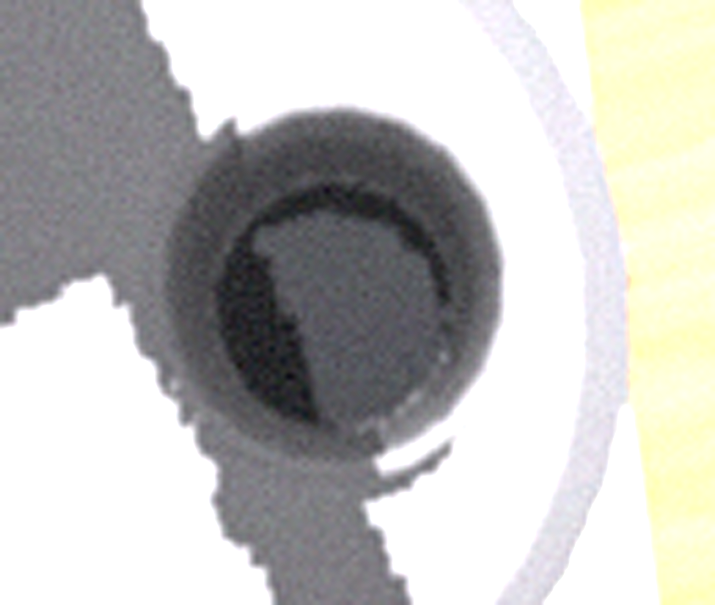

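```bash
python3 - <<'E'
from h import *
import pickle
o,s=pickle.load(open('w5.pkl','rb'));o1,w1=pickle.load(open('w1.pkl','rb'))
p=onz(s,280.7,91.7,.232,o); print(p, tri(ray(s,280.7,91.7,o),ray(w1,524.3,160.9,o1)))
n=arm.get_obs(); d=n['tcp_rot'].T@(np.array([*p[:2],n['position'][2]])-n['position']); print(n['position'],d*1000)
E
```

```text
[0.50195893 0.20196937 0.232     ] (array([0.50166985, 0.20213876, 0.23208249]), [np.float64(0.33937803113209636), np.float64(0.3393780311321111)])
[0.5887783  0.17805142 0.39796164] [ 8.61663609e-01 -7.06436377e-03  9.00495859e+01]
```

```bash
python3 -m inch '[{"fingers":0,"tx":1,"ty":0,"tz":40,"twist":0},{"fingers":0,"tx":1,"ty":0,"tz":75,"twist":0},{"fingers":0,"tx":1,"ty":20,"tz":90,"twist":0},{"fingers":0,"tx":1,"ty":50,"tz":90,"twist":0},{"fingers":0,"tx":1,"ty":70,"tz":90,"twist":0},{"fingers":0,"tx":1,"ty":73,"tz":90,"twist":0},{"fingers":0,"tx":1,"ty":73,"tz":90,"twist":0},{"fingers":0,"tx":1,"ty":73,"tz":90,"twist":0}]'
python3 - <<'E'
from h import *
print(arm.get_obs()['position'],arm.get_obs()['force'])
for n in ['side','top','wrist']:
    snap(n,n+'6')
a=cv2.imread('pics/side6.png'); b=cv2.imread('pics/top6.png'); print(a.shape)
cv2.imwrite('pics/s6.png',np.hstack([cv2.resize(a[200:380,180:360],(400,400)),cv2.resize(b[140:290,80:230],(400,400))]))
E
```

```text
t: 8.3
position: [0.5026, 0.203, 0.3261]
tcp_rot: [[0.256, 0.002, -0.967], [0.967, 0.0, 0.256], [0.001, -1.0, -0.002]]
force: [1.0, -0.5, -0.9]
grip_width: 0.0229
[0.50260618 0.20301994 0.32614752] [ 0.99996539 -0.52512251 -0.88682137]
(420, 560, 3)
```

View pics/s6.png

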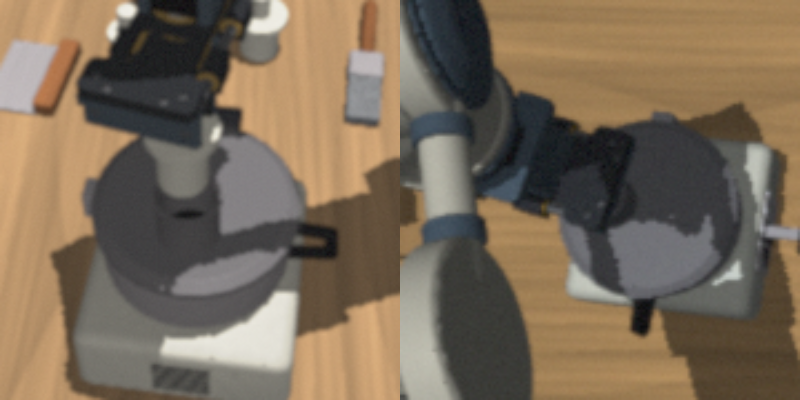

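View pics/wrist6.png

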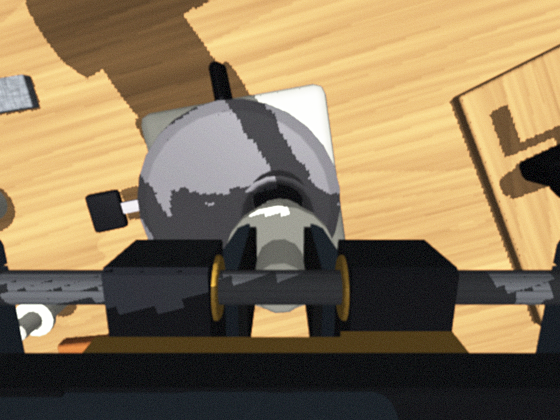

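```bash
python3 -m inch '[{"fingers":0,"tx":-1,"ty":10,"tz":0.5,"twist":0},{"fingers":0,"tx":-1,"ty":20,"tz":0.5,"twist":0},{"fingers":0,"tx":-1,"ty":25,"tz":0.5,"twist":0},{"fingers":0,"tx":-1,"ty":30,"tz":0.5,"twist":0},{"fingers":0,"tx":-1,"ty":33,"tz":0.5,"twist":0},{"fingers":0,"tx":-1,"ty":33,"tz":0.5,"twist":0}]'
```

```text
t: 9.05
position: [0.501, 0.2024, 0.2915]
tcp_rot: [[0.255, -0.001, -0.967], [0.967, -0.0, 0.255], [-0.0, -1.0, 0.001]]
force: [0.4, -0.4, -1.2]
grip_width: 0.023
```

Foot is about 16 mm below the rim, past the flare, without contact force. Continue down.

```bash
python3 -m inch '[{"fingers":0,"tx":0.5,"ty":8,"tz":-0.5,"twist":0},{"fingers":0,"tx":0.5,"ty":16,"tz":-0.5,"twist":0},{"fingers":0,"tx":0.5,"ty":22,"tz":-0.5,"twist":0},{"fingers":0,"tx":0.5,"ty":27,"tz":-0.5,"twist":0},{"fingers":0,"tx":0.5,"ty":30,"tz":-0.5,"twist":0},{"fingers":0,"tx":0.5,"ty":32,"tz":-0.5,"twist":0}]'
```

```text
t: 9.65
position: [0.5017, 0.2027, 0.2596]
tcp_rot: [[0.255, -0.0, -0.967], [0.967, -0.0, 0.255], [-0.0, -1.0, 0.0]]
force: [-0.8, 0.1, -0.7]
grip_width: 0.0226
```

```bash
python3 -m inch '[{"fingers":0,"tx":0,"ty":2,"tz":0,"twist":0},{"fingers":0,"tx":0,"ty":3,"tz":0,"twist":0},{"fingers":0,"tx":0,"ty":4,"tz":0,"twist":0},{"fingers":0,"tx":0,"ty":4,"tz":0,"twist":0}]'
```

```text
t: 10.05
position: [0.5017, 0.2028, 0.2562]
tcp_rot: [[0.255, 0.0, -0.967], [0.967, 0.0, 0.255], [0.0, -1.0, -0.0]]
force: [-1.4, -0.5, 2.7]
grip_width: 0.0229
```

```bash
python3 -m inch '[{"fingers":0.6,"tx":0,"ty":0,"tz":0,"twist":0},{"fingers":0.6,"tx":0,"ty":0,"tz":0,"twist":0},{"fingers":0.6,"tx":0,"ty":0,"tz":0,"twist":0},{"fingers":0.6,"tx":0,"ty":0,"tz":0,"twist":0}]'
python3 -m inch '[{"fingers":0.6,"tx":0,"ty":-15,"tz":0,"twist":0},{"fingers":0.6,"tx":0,"ty":-40,"tz":0,"twist":0},{"fingers":0.6,"tx":0,"ty":-80,"tz":0,"twist":0},{"fingers":0.6,"tx":0,"ty":-110,"tz":0,"twist":0},{"fingers":0.6,"tx":0,"ty":-110,"tz":0,"twist":0},{"fingers":0.6,"tx":0,"ty":-110,"tz":-60,"twist":0},{"fingers":0.6,"tx":0,"ty":-110,"tz":-60,"twist":0}]'
python3 - <<'E'
from h import *
import pickle
o,s=snap('wrist','w7'); pickle.dump((o,s),open('w7.pkl','wb')); print(o['position'],o['t'],o['joint_pos'])
_,s=snap('side','side7')
c=s['color'][200:390,180:370,::-1]; cv2.imwrite('pics/side7c.png',cv2.resize(c,None,fx=3,fy=3,interpolation=cv2.INTER_CUBIC))
E
```

```text
t: 10.45
position: [0.5019, 0.2028, 0.2559]
tcp_rot: [[0.255, 0.0, -0.967], [0.967, 0.0, 0.255], [0.0, -1.0, -0.0]]
force: [-0.5, 0.8, 0.6]
grip_width: 0.052
t: 11.15
position: [0.5626, 0.1864, 0.3649]
tcp_rot: [[0.256, 0.0, -0.967], [0.967, -0.001, 0.256], [-0.0, -1.0, -0.001]]
force: [-0.5, -0.1, 0.2]
grip_width: 0.0549
[0.56255308 0.18644103 0.36492366] 11.15 [ 1.25848871e+01  1.99006425e+01  6.90997675e+01 -3.53376902e-02
  9.09799549e+01 -6.26007609e+01]
```

View pics/w7.png

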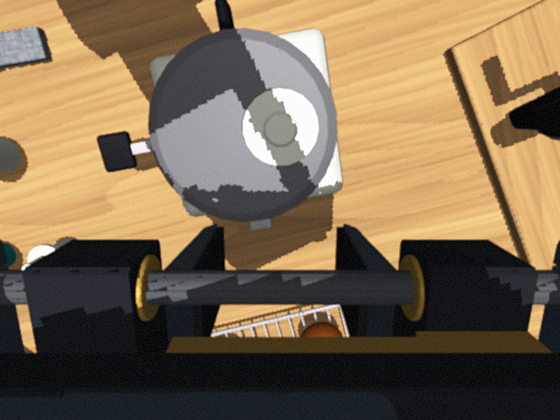

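View pics/side7c.png

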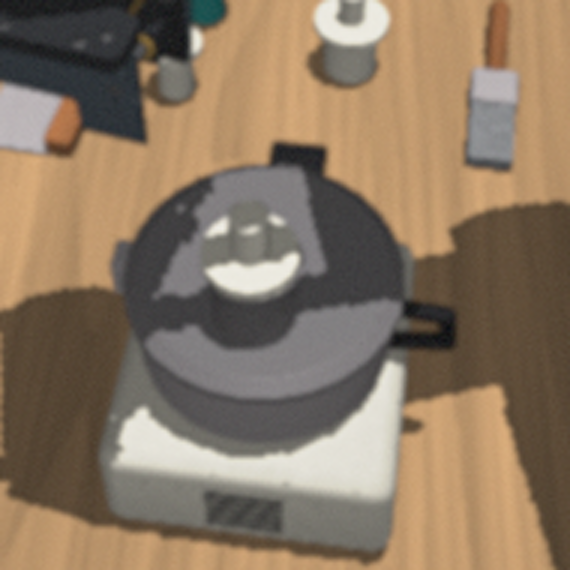

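```bash
python3 - <<'E'
from h import *
import pickle
o,s=pickle.load(open('w7.pkl','rb'));o1,w1=pickle.load(open('w1.pkl','rb')); _,st=pickle.load(open('top0.pkl','rb'));_,ss=pickle.load(open('side0.pkl','rb'))
c=s['color'][10:230,80:350,::-1]; cv2.imwrite('pics/w7c.png',cv2.resize(c,None,fx=2.9,fy=2.9,interpolation=cv2.INTER_CUBIC))
print('collar',onz(s,281,127,.24,o),tri(ray(s,281,127,o),ray(ss,263.7,283.3)))
P=tri(ray(s,116,152,o),ray(w1,82/2.7+270,313/2.7+60,o1)); print('paddle',P, onz(s,116,152,.096,o))
a=onz(w1,340.4,95.2,.093,o1);b=onz(w1,358.9,228.5,.093,o1);d=b-a;print('front edge',a,b,'front normal yaw',np.degrees(np.arctan2(d[1],d[0]))-90)
a=onz(s,323,35,.093,o);b=onz(s,341,180,.093,o);d=b-a;print('back',a,b,np.degrees(np.arctan2(d[1],d[0]))-90)
E
```

```text
collar [0.50314919 0.20328786 0.24      ] (array([0.50303324, 0.20328487, 0.24061196]), [np.float64(0.098627945754488), np.float64(0.09862794575447192)])
paddle (array([0.48558644, 0.00776247, 0.09302362]), [np.float64(0.18387313052968735), np.float64(0.18387313052969245)]) [0.48548452 0.00919904 0.096     ]
front edge [0.40223813 0.07941894 0.093     ] [0.57450962 0.06547214 0.093     ] front normal yaw -94.62847169619467
back [0.42441731 0.27174464 0.093     ] [0.585599   0.25605235 0.093     ] -95.56066498509709
```

View pics/w7c.png

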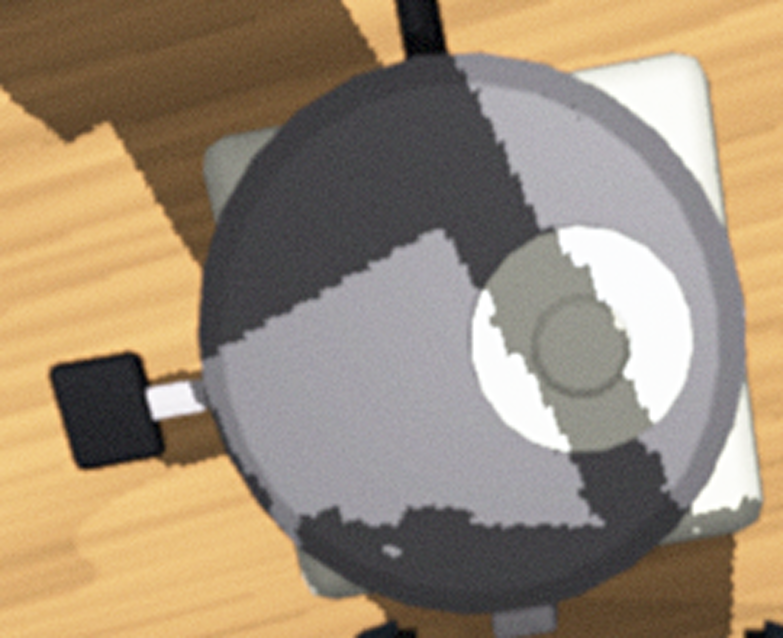

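```bash
python3 -m inch '[{"fingers":0,"tx":-30,"ty":0,"tz":4,"twist":0.14},{"fingers":0,"tx":-60,"ty":0,"tz":8,"twist":0.28},{"fingers":0,"tx":-90,"ty":0,"tz":12,"twist":0.42},{"fingers":0,"tx":-120,"ty":0,"tz":17,"twist":0.56},{"fingers":0,"tx":-150,"ty":0,"tz":22,"twist":0.7},{"fingers":0,"tx":-180,"ty":0,"tz":27,"twist":0.84},{"fingers":0,"tx":-192,"ty":0,"tz":29,"twist":0.98},{"fingers":0,"tx":-192,"ty":0,"tz":29,"twist":1.12}]'
python3 -m inch '[{"fingers":0,"tx":0,"ty":0,"tz":0,"twist":0.14},{"fingers":0,"tx":0,"ty":0,"tz":0,"twist":0.28},{"fingers":0,"tx":0,"ty":0,"tz":0,"twist":0.28},{"fingers":0,"tx":0,"ty":0,"tz":0,"twist":0.28}]'
```

```text
t: 12.05
position: [0.4812, 0.0083, 0.3658]
tcp_rot: [[0.983, -0.0, -0.185], [0.185, -0.0, 0.983], [-0.0, -1.0, -0.0]]
force: [0.4, 0.4, 0.5]
grip_width: 0.0007
t: 12.45
position: [0.4822, 0.0096, 0.3658]
tcp_rot: [[0.997, -0.0, 0.082], [-0.082, 0.0, 0.997], [-0.0, -1.0, 0.0]]
force: [-0.2, -0.3, -0.7]
grip_width: 0.0008
```

```bash
python3 -m inch '[{"fingers":0,"tx":3,"ty":45,"tz":-5,"twist":0},{"fingers":0,"tx":3,"ty":90,"tz":-5,"twist":0},{"fingers":0,"tx":3,"ty":135,"tz":-5,"twist":0},{"fingers":0,"tx":3,"ty":175,"tz":-5,"twist":0},{"fingers":0,"tx":3,"ty":205,"tz":-5,"twist":0},{"fingers":0,"tx":3,"ty":225,"tz":-5,"twist":0},{"fingers":0,"tx":3,"ty":233,"tz":-5,"twist":0},{"fingers":0,"tx":3,"ty":233,"tz":-5,"twist":0}]'
python3 - <<'E'
from h import *
o,s=snap('wrist','w8'); _,a=snap('side','side8'); _,b=snap('top','top8'); print(arm.get_obs()['position'],arm.get_obs()['force'])
cv2.imwrite('pics/s8.png',np.hstack([cv2.resize(a['color'][200:380,180:360],(400,400)),cv2.resize(b['color'][140:290,130:280],(400,400))])[:,:,::-1])
E
```

```text
t: 13.25
position: [0.4849, 0.0041, 0.1324]
tcp_rot: [[0.996, -0.002, 0.085], [-0.085, 0.0, 0.996], [-0.002, -1.0, 0.0]]
force: [1.6, 0.5, 0.5]
grip_width: 0.0006
[0.48600785 0.00396485 0.13397238] [-0.27412004 -0.1287816   0.34235571]
```

View pics/s8.png

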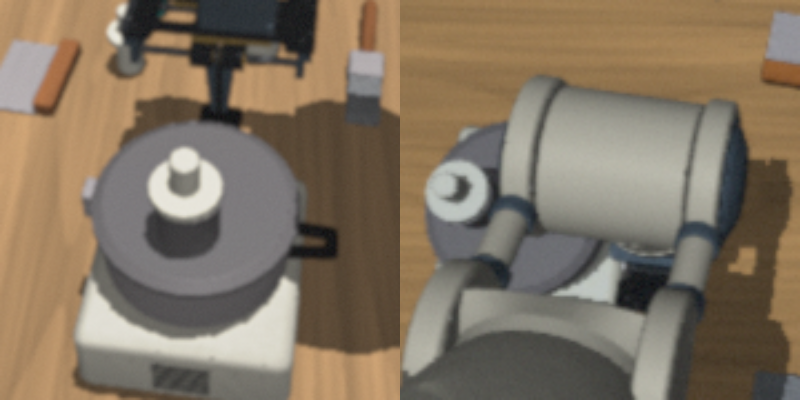

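View pics/w8.png

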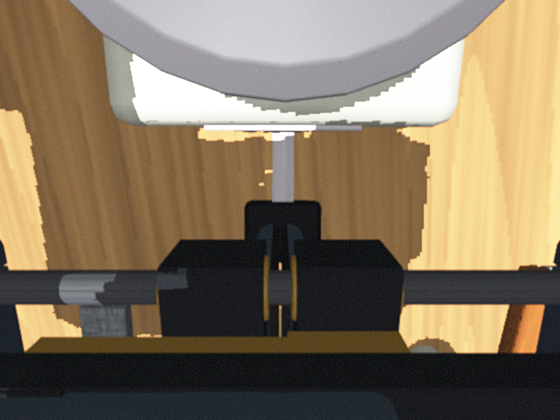

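```bash
python3 -m inch '[{"fingers":0,"tx":0,"ty":10,"tz":0,"twist":0},{"fingers":0,"tx":0,"ty":18,"tz":0,"twist":0},{"fingers":0,"tx":0,"ty":25,"tz":0,"twist":0},{"fingers":0,"tx":0,"ty":30,"tz":0,"twist":0}]'
python3 -m inch '[{"fingers":0,"tx":0,"ty":5,"tz":0,"twist":0},{"fingers":0,"tx":0,"ty":10,"tz":0,"twist":0},{"fingers":0,"tx":0,"ty":15,"tz":0,"twist":0},{"fingers":0,"tx":0,"ty":20,"tz":0,"twist":0},{"fingers":0,"tx":0,"ty":25,"tz":0,"twist":0},{"fingers":0,"tx":0,"ty":28,"tz":0,"twist":0}]'
```

```text
t: 13.8
position: [0.4854, 0.0035, 0.1024]
tcp_rot: [[0.996, 0.0, 0.086], [-0.086, -0.001, 0.996], [0.0, -1.0, -0.001]]
force: [-0.8, -5.1, 4.8]
grip_width: 0.0008
t: 14.4
position: [0.4855, 0.0038, 0.0745]
tcp_rot: [[0.996, 0.0, 0.087], [-0.087, -0.0, 0.996], [0.0, -1.0, -0.0]]
force: [-1.8, -5.0, 10.8]
grip_width: 0.0004
```

```bash
python3 - <<'E'
from h import *
print(arm.get_obs()['position'],arm.get_obs()['force'])
o,s=snap('wrist','w9')
E
```

```text
[0.48548469 0.00382181 0.07451712] [-1.82997461 -4.97305129 10.79420354]
```

View pics/w9.png

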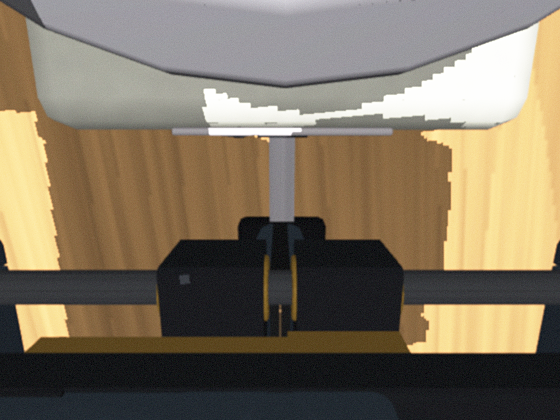

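```bash
python3 -m inch '[{"fingers":0,"tx":0,"ty":3,"tz":0,"twist":0},{"fingers":0,"tx":0,"ty":6,"tz":0,"twist":0},{"fingers":0,"tx":0,"ty":6,"tz":0,"twist":0}]';python3 -m inch '[{"fingers":0,"tx":0,"ty":2,"tz":0,"twist":0},{"fingers":0,"tx":0,"ty":3,"tz":0,"twist":0},{"fingers":0,"tx":0,"ty":3,"tz":0,"twist":0}]'
python3 -m inch '[{"fingers":0,"tx":0,"ty":2,"tz":0,"twist":0},{"fingers":0,"tx":0,"ty":2,"tz":0,"twist":0}]'
```

```text
t: 14.75
position: [0.4854, 0.0039, 0.0686]
tcp_rot: [[0.996, -0.0, 0.087], [-0.087, -0.0, 0.996], [-0.0, -1.0, -0.0]]
force: [-0.4, -3.3, 3.4]
grip_width: 0.0007
t: 15.05
position: [0.4854, 0.004, 0.0658]
tcp_rot: [[0.996, 0.0, 0.087], [-0.087, 0.0, 0.996], [-0.0, -1.0, 0.0]]
force: [0.1, -3.4, 3.3]
grip_width: 0.0001
t: 15.25
position: [0.4854, 0.004, 0.0638]
tcp_rot: [[0.996, 0.0, 0.087], [-0.087, 0.0, 0.996], [0.0, -1.0, 0.0]]
force: [0.6, -1.7, 6.9]
grip_width: 0.0006
```

```bash
python3 -m inch '[{"fingers":0,"tx":0,"ty":0,"tz":0,"twist":0},{"fingers":0,"tx":0,"ty":0,"tz":0,"twist":0},{"fingers":0,"tx":0,"ty":0,"tz":0,"twist":0},{"fingers":0,"tx":0,"ty":0,"tz":0,"twist":0},{"fingers":0,"tx":0,"ty":0,"tz":0,"twist":0},{"fingers":0,"tx":0,"ty":0,"tz":0,"twist":0},{"fingers":0,"tx":0,"ty":0,"tz":0,"twist":0}]'
python3 - <<'E'
from h import *
o,s=snap('wrist','w10'); _,a=snap('side','side10'); 
o=arm.get_obs(); print(o['position'],o['force'])
x=cv2.resize(s['color'][110:260,205:355],(400,400),interpolation=cv2.INTER_CUBIC)
cv2.imwrite('pics/s10.png',np.hstack([cv2.resize(a['color'][200:380,180:360],(400,400)),cv2.convertScaleAbs(x,alpha=1.8,beta=10)])[:,:,::-1])
E
```

```text
t: 15.95
position: [0.4854, 0.004, 0.064]
tcp_rot: [[0.996, 0.0, 0.087], [-0.087, 0.0, 0.996], [0.0, -1.0, 0.0]]
force: [-0.1, -1.7, 5.9]
grip_width: 0.0005
[0.48542581 0.00403021 0.0639577 ] [-0.21774972 -2.61366387  6.11332374]
```

View pics/s10.png

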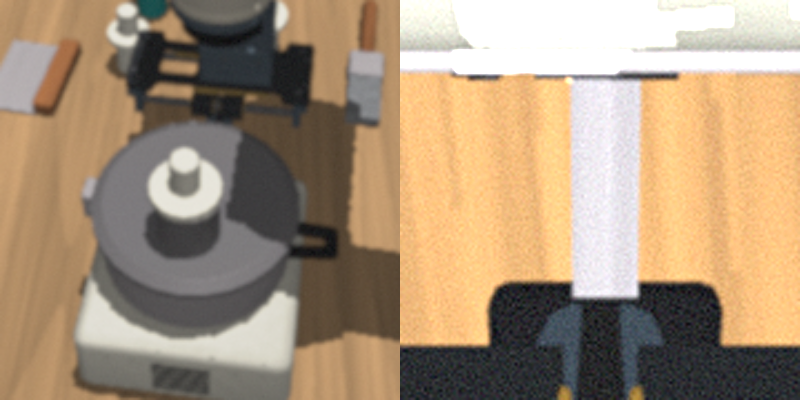

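```bash
python3 - <<'E'
from h import *
o=arm.get_obs(); s=arm.snapshot('wrist'); f=210/np.tan(np.radians(s['vertical_fov']/2))
u=np.array([.085,.996,0]); piv=np.array([.4855,.0085,0])+.1478*u; piv[2]=.06
M=s['mount'];R=o['tcp_rot']@M[:3,:3];e=o['position']+o['tcp_rot']@M[:3,3]
for q in (.2,.25,.3,.35,.4):
    a=.2-q
    p=piv-u*(.134*np.cos(a)-.006*np.sin(a))+np.array([0,0,.134*np.sin(a)+.006*np.cos(a)])
    l=np.array([.996,-.085,0])*.022
    P=[R.T@(p+k*l-e) for k in(-1,1)]; print(q,[(f*c[0]/c[2]+s['cx'],f*c[1]/c[2]+s['cy']) for c in P], p[2])
print(o['position'],o['force'],o['t'])
E
```

```text
0.2 [(np.float64(234.1291921023378), np.float64(230.9632545919693)), (np.float64(330.9849277862236), np.float64(230.7225120360034))] 0.066
0.25 [(np.float64(235.8508283879152), np.float64(226.895728367581)), (np.float64(329.04056561415956), np.float64(226.6638383049856))] 0.0592952928800989
0.3 [(np.float64(237.42548175402132), np.float64(222.4690770572446)), (np.float64(327.2584695363452), np.float64(222.24526738679486))] 0.05259234716099318
0.35 [(np.float64(238.86707742150062), np.float64(217.7246845745966)), (np.float64(325.62330410470463), np.float64(217.50825832356568))] 0.04590791671615396
0.4 [(np.float64(240.18783076694757), np.float64(212.69740033482498)), (np.float64(324.12160933784423), np.float64(212.4877259604817))] 0.039258709140509246
[0.48542581 0.00403021 0.0639577 ] [-0.21774972 -2.61366387  6.11332374] 16.05
```

```bash
python3 - <<'E'
from h import *
s=arm.snapshot('wrist'); o=arm.get_obs(); f=210/np.tan(np.radians(s['vertical_fov']/2))
M=s['mount']
u=np.array([.085,.996,0]); piv=np.array([.4855,.0085,0])+.1478*u; piv[2]=.06
for n,z,ps in (('w8',.1332,[0]),('w9',.0745,[.18,.2,.22,.24]),('w10',.064,[.25,.3,.35])):
    g=cv2.cvtColor(cv2.imread(f'pics/{n}.png'),cv2.COLOR_BGR2GRAY)
    col=g[190:235,250:262].mean(1); r=190+np.argmin(np.diff(col)); 
    row=g[r+7,225:340]; d=np.diff(row.astype(int)); 
    print(n,'top edge row',r+.5,'sides',225+np.argmin(d),225+np.argmax(d))
    pos=np.array([.4854,.004,z]);R=o['tcp_rot']@M[:3,:3];e=pos+o['tcp_rot']@M[:3,3]
    for q in ps:
        a=.2-q; out=[]
        for rr in (.134,.139):
            p=piv-u*(rr*np.cos(a)-.006*np.sin(a))+np.array([0,0,rr*np.sin(a)+.006*np.cos(a)])
            l=np.array([.996,-.085,0])*.022
            P=[R.T@(p+k*l-e) for k in(-1,1)]; out.append([round(f*P[0][1]/P[0][2]+s['cy'],1)]+[round(f*c[0]/c[2]+s['cx'],1) for c in P])
        print('  ',q,out)
E
```

```text
w8 top edge row 199.5 sides 244 320
   0 [[np.float64(201.3), np.float64(243.1), np.float64(320.9)], [np.float64(210.1), np.float64(243.1), np.float64(320.9)]]
w9 top edge row 216.5 sides 239 324
   0.18 [[np.float64(225.5), np.float64(236.2), np.float64(328.8)], [np.float64(235.6), np.float64(236.5), np.float64(328.5)]]
   0.2 [[np.float64(224.2), np.float64(236.8), np.float64(328.1)], [np.float64(234.1), np.float64(237.1), np.float64(327.7)]]
   0.22 [[np.float64(222.8), np.float64(237.4), np.float64(327.3)], [np.float64(232.5), np.float64(237.8), np.float64(327.0)]]
   0.24 [[np.float64(221.4), np.float64(238.0), np.float64(326.7)], [np.float64(230.9), np.float64(238.4), np.float64(326.3)]]
w10 top edge row 215.5 sides 238 324
   0.25 [[np.float64(226.8), np.float64(235.9), np.float64(329.1)], [np.float64(236.7), np.float64(236.3), np.float64(328.7)]]
   0.3 [[np.float64(222.4), np.float64(237.5), np.float64(327.3)], [np.float64(231.8), np.float64(237.9), np.float64(326.9)]]
   0.35 [[np.float64(217.6), np.float64(238.9), np.float64(325.7)], [np.float64(226.5), np.float64(239.4), np.float64(325.2)]]
```

```bash
python3 - <<'E'
from h import *
o=arm.get_obs(); print(o['t'],o['position'],o['force'])
print(arm.finish_job())
E
```

```text
16.15 [0.48549021 0.00401835 0.06399654] [-0.09966853 -1.46150064  5.87251552]
the job is handed in; nothing more can be done
None
```

I put pusher_40 in the feed tube and let go of it. I then pressed the lever to its third click with shut fingers and handed the job in at 16.2 s while still holding it down. No verdict was reported.

- **Choice of pusher:** pusher_40 is the white one whose collar measured about 59 mm. The other two white collars measured 51 mm and 67 mm, and I ruled out the turquoise look-alikes by colour.
- **Pusher home:** after release, two views put the top of its collar at 0.2406 m, against an expected 0.240 m. Its centre was about 1.5 mm from the measured rim centre. It looked upright, and still did in the last side picture.
- **Lever held:** the fingertips stopped 53 mm above the table, which works out to about 0.30 rad. The upward push stayed at about 6 N for 0.9 s. It had dropped to 3.3 N just before rising again, which is what a click feels like.
- **Check that disagreed:** the edge of the paddle in the wrist picture sat 6–7 pixels off where it should be at 0.30 rad. Read on its own, that suggests nearer 0.36 rad, beyond the 0.335 limit. The picture taken earlier in the press was off by about the same amount, so I put it down to the rounded edge and camera calibration. I trusted the height and the force instead.
- **Other objects:** I felt no unexpected contact on the way and saw nothing displaced. I did not measure their positions again at the end.

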